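# Slide the flanged injection nozzle into the mold clamp

### The arm

A 6-joint arm with a two-finger parallel gripper is mounted at the origin on the work surface. World frame = base frame: x ahead of the robot, y to its left, z up, the work surface at z = 0. Lengths are in m, angles in rad, forces in N, time in s.
With the tool pointing down it reaches from about 0.4 to 0.825 m from the base axis. Payload 7 kg.
Tool frame: the origin (TCP) lies on the centre line of the jaws, within the pads' length; the fingertips stand 19 mm ahead of it and the grasp point (between the pads) is the TCP; z points along the fingers, y is the line along which they close (so a half turn about z gives the same grasp; the last joint's range is limited). The gripper opens to 88 mm and grips with 3 to 60 N. Pads are 19 mm wide; open, the fingers measure 130 mm over their backs; the gripper's body (78 mm by 193 mm) begins 47 mm behind the grasp point.
Start: joints at [-0.833, 0.359, 0.012, 0, -1.224, -0.288], TCP at [0.293, -0.608, 0.246] pointing down, gripper open.
Joint ranges: [-3.07, 3.07], [-1.43, 2.12], [-1.02, 1.25], [-3.03, 1.67], [-3.05, -0], [-3.03, 3.03]. Speed limits (rad/s): [2.39, 2.39, 3.01, 3.14, 3.14, 3.14].

### API

Orientations are given as [roll, pitch, yaw] about the fixed x, y, z axes, in that order (R = Rz(yaw) Ry(pitch) Rx(roll)).
In Python, from station import arm, imaging, models gives the robot as it stands.
- The arm moves only by the tool play_rows, never from a script. Its arguments are lists of equal length, an entry for each row: "travel": the shift along the tool's x, y, z in units of 25 mm (1.0 is 25 mm), a list of three; "twist": the turn about the tool's z in units of 0.15 rad (1.0 is 0.15 rad). A call has 1 to 8 rows; each row shifts and turns the commanded pose from where the row before left it, along the tool's axes as they then stand; what a row does not reach is not made up. A row lasts 1/8 s, in which the tool goes at most 62.5 mm and 10.7 degrees, less where a joint would pass 70% of its speed; a pose out of reach is approached as far as the arm can. A call with a number of a shift or a turn outside -1 to 1 is refused whole. A call with a gripper value outside its range is refused whole. "fingers" is the opening, from 0 (shut) to 1 (fully open), set as the call begins (left out, the last holds). The fingers move at their own pace and stop on an object; "newtons" is the grip in N (left out, the last holds). Time passes only in rows, so rows that do not move let the fingers close. It gives the time, the measured TCP pose, the force, the opening and the grip force at its end, in the units of the state.
- arm.get_state(): the state, without advancing time (a new reading comes with each control period).
- imaging.grab_frame(name): name is "scene" or "top" or "wrist"; returns a dict with "pixels" (384x512x3 uint8, red, green, blue), "fx", "fy", "cx", "cy" (pixels), "R" (3x3) and "t" (3): a world point X has camera coordinates R X + t; the wrist camera has in their place "T_tool_cam" (4x4, takes a point from camera to tool coordinates, whose origin is the TCP and whose axes are the flange's). Camera axes: x right, y down, z forward; pixel columns grow to the right and rows downward; lengths in m; the calibration is good to about 2 mm. A picture is of the moment at which its call begins: read the wrist's pose just before it. There is no depth.
- arm.job_done(): hands the job in; it is judged then, once.
Trained networks look in the newest picture that a camera, given by its name, has taken for a name from the list of things; names that differ only in an ending like _2 or _b are one class to them, and where a whole thing is asked for, a point or a joint stands for the part that bears it (a point fixed in the world has none). Each returns a list of dicts, best first, with "confidence" (0 to 1); they miss things now and then, are a little off and sometimes report something else, mostly with a low value. They report only what shows in the picture. A call takes as long as a camera call. They do not tell look-alikes from the thing itself.
- models.boxes_of(name, camera): "extent" ([centre column, centre row, width, height] in pixels, round what is visible of it).
- models.silhouettes(name, camera): "pixels" (384x512 bool, what is visible of it) and "extent" ([centre column, centre row, width, height] in pixels, round what is visible of it).
The state is a dict: "t": time; "q": joint angles; "qd": joint speeds; "joint_efforts": joint torques, N m; "eef_pos": TCP position; "ee_rot": TCP orientation; "force": force on the tool from outside, world axes, zero at the start; "moment": the same for the moment, N m; "width": finger opening in m; "gripper_force": force on a finger pad.
Only numpy, scipy, OpenCV 4.12 (cv2) and the standard library are available. Lean on these libraries where they do the work, as an engineer would, in place of code of your own. Each camera call takes 0.05 s, during which the arm holds its last target. There are 200 camera calls.

### The job

Take the flanged aluminium nozzle and slide it, upright and flange down, into the slot of the bolted mold clamp so that its flange goes in between the slotted plate and the sprung rubber mold. Push it gently along the slot until its barrel bears on the tip of the stop screw, press it there with about 10 N for half a second (never more than 30 N on any part of the clamp), then let go and leave it standing against the screw. Leave the other loose things where they are.

Things in the scene. Friction and masses are not known exactly. Their poses are not given: they have to be found in the camera images.
- nozzle: Loose turned aluminium nozzle, about 0.12 kg, standing upright on its flange: flange 44 mm diameter and 8 mm thick at the bottom, above it a round barrel 24 mm in diameter up to 62 mm, then a short cone to 70 mm, 16 mm across at the top. Origin: centre of the flange's underside; z along the barrel, upwards. Best gripped on the barrel 48 mm above the origin.
- clamp: Steel mold clamp bolted down, base 140 x 130 mm. Origin: centre of the underside; z up; x runs along the slot and into it, open mouth at -x. Slotted plate 6 mm thick, underside 58 and top 64 mm up, front edge at x = -45 mm. Slot on y = 0, 27 mm wide, flared at the mouth, closed at x = +33 mm. Side walls under the plate are 80 mm apart inside. Fingers gripping along y stay clear of the stop.
- mold: Orange rubber mold, 62 mm wide, sprung and damped, under the plate; origin 30 mm below its top. Top rests 6 mm below the plate; its front slopes down 8 mm from clamp x = -30 to -48. A flange with underside 46 to 49 mm up in the clamp frame rides in and presses the mold down (to 9 mm; 2.5 N + 0.6 N/mm; drag a few N). Let go, the flange rises softly to the plate, underside at 50 mm.
- slot_mouth (a point): Middle of the slot's mouth: on the slot's centre line, at the front edge of the plate, at the height of the plate's underside (clamp frame -45, 0, 58 mm).
- slot_end (a point): Middle of the slot's closed end, on the plate's top (clamp frame 33, 0, 64 mm).
- stop: Dark steel block 18 x 26 x 22 mm fixed on the plate behind the slot; origin: centre of its underside (clamp 46, 0, 64 mm), axes as the clamp's. Through it, 11 mm up, runs a 10 mm brass stop screw along the slot, flat tip towards the mouth. It is locked, but its setting is not measured: the tip is at clamp x = +8 to +28 mm, so a nozzle bearing on it has its axis at x = -4 to +16 mm.
- sleeve: Loose plain aluminium sleeve without a flange, 26 mm diameter, 60 mm high, standing upright; origin: centre of the underside. Not to be used.
- dapping_block: Steel dapping block, 60 mm cube; origin: centre of the underside. Bystander.
- punch_stand: Wooden stand 50 x 130 x 35 mm with three upright brass dapping punches, 113 mm high in all; origin: centre of the underside. Bystander.
- bangle: Cast copper bangle lying flat, 72 mm across, 10 mm high; origin: centre of the underside. Bystander.
- spare_mold: Orange rubber mold block 80 x 60 x 30 mm lying on the table; origin: centre of the underside. Bystander.
- brush: Hand brush lying on the table; origin on its underside. Bystander.
Mind the look-alikes: they are no part of the job. Leave any yellow look-alike of the nozzle alone.

How it is judged:
By the outcome, as a careful person would: the job done as asked, in the order asked, and still so for the second after the job is handed in, with the robot touching nothing.
It also fails if it takes over 51 s, if anything falls off the work surface, if the arm or the gripper's body presses on something with over 40 N, if the wrist force passes 120 N, or if a joint passes its speed limit or range.

## Working session

There is one attempt and no reset: what is moved stays moved. The work goes in short steps, Python scripts to look and compute and a tool call to move; the robot and the scene stay as the last step left them, time stands still between calls to the robot, and variables do not carry over. Pictures are saved under pics/ and viewed, at most 10 in all, crops included, and the job is handed in when it is done.

Besides the shell and the picture viewer there is one more tool, called after "Emit:" as name(argument=value, ...) on one line, values as JSON. play_rows: Moves the arm, as the interface text tells. Shifts and turns lie within -1 to 1; 1 stands for 25 mm of shift or 0.15 rad of turn. Its arguments: {"type":"object","properties":{"travel":{"type":"array","items":{"type":"array","items":{"type":"number"}}},"twist":{"type":"array","items":{"type":"number"}},"fingers":{"type":"number"},"newtons":{"type":"number"}},"required":["travel","twist"]}

```bash
mkdir -p pics; ls; cat > h.py <<'E'
import numpy as np,cv2
from station import arm,imaging,models
from scipy.spatial.transform import Rotation as Ro
def save(n,f): cv2.imwrite(f'pics/{n}.png',f['pixels'][:,:,::-1])
def px2w(f,u,v,z):
    R=np.array(f['R']);t=np.array(f['t'])
    d=R.T@np.array([(u-f['cx'])/f['fx'],(v-f['cy'])/f['fy'],1]);c=-R.T@t
    return c+d*(z-c[2])/d[2]
def w2px(f,X):
    p=np.array(f['R'])@np.array(X)+np.array(f['t']);return p[0]/p[2]*f['fx']+f['cx'],p[1]/p[2]*f['fy']+f['cy']
def wrist():
    s=arm.get_state();f=dict(imaging.grab_frame('wrist'));T=np.array(f['T_tool_cam'])
    r=np.array(s['ee_rot']);Rt=Ro.from_euler('xyz',r).as_matrix() if r.size==3 else r
    Rw=Rt@T[:3,:3];c=Rt@T[:3,3]+np.array(s['eef_pos']);f['R']=Rw.T;f['t']=-Rw.T@c;return s,f
E
python3 - <<'E'
from h import *
s=arm.get_state();print(s)
fs=[imaging.grab_frame('scene'),imaging.grab_frame('top')]
cv2.imwrite('pics/a.png',np.hstack([cv2.resize(f['pixels'],(512,384)) for f in fs])[:,:,::-1][:, :]) 
save('s',fs[0]);save('t',fs[1])
for c,f in zip(('scene','top'),fs):
  print(c,f['fx'],-np.array(f['R']).T@f['t'])
  for n in ['nozzle','clamp','mold','stop','sleeve','dapping_block','punch_stand','bangle','spare_mold','brush']:
    print(n,[(np.round(b['extent']).tolist(),round(b['confidence'],2)) for b in models.boxes_of(n,c)])
E
```

```text
pics
{'t': 0.0, 'q': array([-8.32907391e-01,  3.59410818e-01,  1.10456201e-02, -3.47519305e-04,
       -1.22408387e+00, -2.88078984e-01]), 'qd': array([ 0.00054632,  0.00037278,  0.0001135 ,  0.00060643,  0.00014771,
       -0.00194349]), 'joint_efforts': array([ 6.34924309e-04, -5.82719564e+01,  2.93068618e+01,  6.99757889e+00,
        6.84404396e-03, -1.67775456e-04]), 'eef_pos': array([ 0.29325074, -0.60746151,  0.24460189]), 'ee_rot': array([ 3.13991520e+00, -1.56382758e-04, -2.69190093e+00]), 'force': array([-1.95112085,  0.28394086,  0.57373073]), 'moment': array([-0.00808787, -0.04690557, -0.0354637 ]), 'gripper_force': 0.0, 'width': 0.08719886504407333}
scene 407.41068756210984 [ 1.14201272 -0.22569684  0.88671283]
nozzle [([192.0, 208.0, 22.0, 22.0], 0.8), ([296.0, 196.0, 27.0, 36.0], 0.74), ([155.0, 214.0, 18.0, 29.0], 0.65)]
clamp [([291.0, 200.0, 68.0, 60.0], 0.92), ([374.0, 156.0, 33.0, 33.0], 0.52)]
mold [([295.0, 195.0, 26.0, 34.0], 0.79)]
stop []
sleeve [([189.0, 242.0, 11.0, 26.0], 0.5), ([327.0, 137.0, 27.0, 20.0], 0.48)]
dapping_block [([375.0, 155.0, 33.0, 37.0], 0.74)]
punch_stand [([396.0, 196.0, 61.0, 42.0], 0.9)]
bangle [([328.0, 139.0, 24.0, 17.0], 0.75)]
spare_mold [([192.0, 290.0, 31.0, 36.0], 0.62), ([96.0, 302.0, 51.0, 78.0], 0.36)]
brush [([94.0, 302.0, 51.0, 75.0], 0.89)]
top 405.49578952405756 [0.45016764 0.01976031 1.271808  ]
nozzle [([335.0, 225.0, 16.0, 17.0], 0.44)]
clamp [([223.0, 195.0, 55.0, 57.0], 0.72)]
mold [([223.0, 199.0, 17.0, 25.0], 0.55)]
stop [([217.0, 182.0, 13.0, 20.0], 0.53)]
sleeve []
dapping_block [([130.0, 207.0, 27.0, 19.0], 0.88)]
punch_stand [([327.0, 148.0, 29.0, 29.0], 0.73), ([145.0, 157.0, 45.0, 21.0], 0.62)]
bangle [([216.0, 180.0, 13.0, 18.0], 0.71), ([154.0, 256.0, 25.0, 20.0], 0.42)]
spare_mold [([325.0, 147.0, 30.0, 31.0], 0.97)]
brush [([394.0, 171.0, 26.0, 60.0], 0.66)]
```

```bash
python3 - <<'E'
import cv2
a=cv2.imread('pics/s.png')[120:340,60:440];b=cv2.imread('pics/t.png')[130:290,110:420]
a=cv2.resize(a,None,fx=2.1,fy=2.1,interpolation=2);b=cv2.resize(b,None,fx=2.5,fy=2.5,interpolation=2)
cv2.imwrite('pics/s1.png',a);cv2.imwrite('pics/t1.png',b)
E
```

```text
(no output)
```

View pics/s1.png

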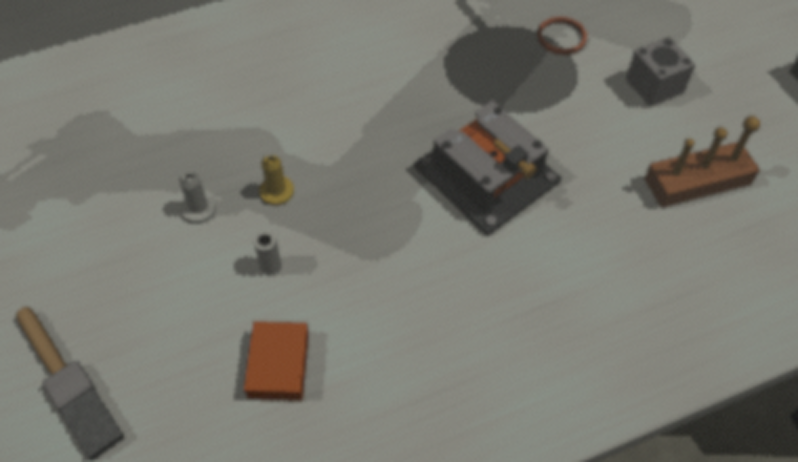

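View pics/t1.png

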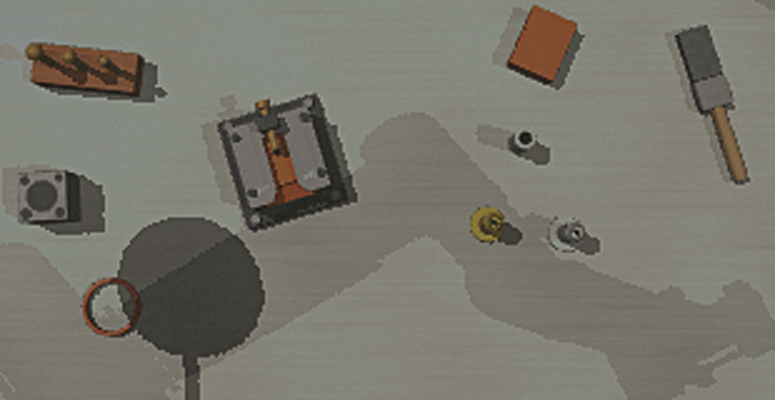

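The scene shows three candidates. In scene-camera pixels they are the silver flanged part (155,214), the yellow flanged look-alike (192,208) and the flangeless sleeve (189,242). The silver one, top-camera pixel (337,224), has both the aluminium colour and the flange, so it fits the description. The clamp is at top pixel (223,195), with its mouth facing down in the image and the stop screw at the far end.

```bash
python3 - <<'E'
from h import *
s=imaging.grab_frame('scene');t=imaging.grab_frame('top')
c=cv2.resize(s['pixels'][185:265,125:225],None,fx=5,fy=5,interpolation=cv2.INTER_CUBIC)
cv2.imwrite('pics/conf.png',c[:,:,::-1])
T=lambda x,y,z:px2w(t,110+x/2.5,130+y/2.5,z).round(4)
S=lambda x,y,z:px2w(s,60+x/2.1,120+y/2.1,z).round(4)
print('noz flange top',T(567,234,.008),S(197,212,.004),'tip',T(576,233,.07),S(190,177,.07))
print('yellow',T(488,224,.008),'sleeve',T(525,139,.06))
print('base corners',[T(*p,.01) for p in((219,122),(316,95),(355,200),(254,230))])
print('axis: stop',T(269,122,.086),'screw back',T(263,107,.075),'mouth',T(294,200,.064),'slot tip',T(279,150,.075))
print('brush',T(735,180,.01),'spare',T(542,45,.03))
E
```

```text
noz flange top [ 0.4947 -0.2327  0.008 ] [ 0.5048 -0.2341  0.004 ] tip [ 0.4938 -0.231   0.07  ] [ 0.501 -0.229  0.07 ]
yellow [ 0.5061 -0.1345  0.008 ] sleeve [ 0.6066 -0.1728  0.06  ]
base corners [array([0.6306, 0.2035, 0.01  ]), array([0.6662, 0.0821, 0.01  ]), array([0.5342, 0.0315, 0.01  ]), array([0.4955, 0.1567, 0.01  ])]
axis: stop [0.6203 0.1334 0.086 ] screw back [0.6399 0.142  0.075 ] mouth [0.5298 0.1038 0.064 ] slot tip [0.5884 0.1219 0.075 ]
brush [ 0.5641 -0.4425  0.01  ] spare [ 0.7285 -0.1993  0.03  ]
```

View pics/conf.png

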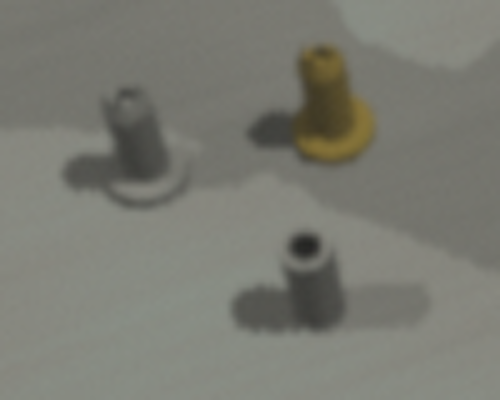

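The crop confirms the silver flanged nozzle at crop (140,150), which is scene (153,215). The yellow twin is at (335,110) and the flangeless sleeve at (315,280). Both cameras put the nozzle near (0.497, -0.232). I'm moving above it now.

Emit:
play_rows(travel=[[-0.87,0.625,0],[-0.87,0.625,0],[-0.87,0.625,0.1],[-0.87,0.625,0.2],[-0.87,0.625,0.2],[-0.87,0.625,0.2],[-0.87,0.625,0.2],[-0.87,0.625,0.2]], twist=[0,0,0,0,0,0,0,0], fingers=0.6)

```text
t: 2.2
eef_pos: [0.3962, -0.4189, 0.2181]
ee_rot: [-3.141, 0.0, -2.692]
force: [0.1, -0.0, 0.0]
width: 0.0527
gripper_force: 0.0
```

Emit:
play_rows(travel=[[-0.87,0.625,0.2],[-0.87,0.625,0.2],[-0.87,0.625,0.2],[-0.87,0.625,0.2],[-0.87,0.625,0.2],[-0.87,0.625,0.2],[-0.8,0.58,0.2],[0,0,0]], twist=[0,0,0,0,0,0,0,0.8])

```text
t: 3.2
eef_pos: [0.4849, -0.2554, 0.1828]
ee_rot: [3.141, -0.0, -2.812]
force: [-0.1, -0.9, 0.1]
width: 0.0527
gripper_force: 0.0
```

```bash
python3 - <<'E'
from h import *
s,f=wrist();save('w1',f);print(s['t'],s['eef_pos'],s['ee_rot'],s['force'],f['T_tool_cam'])
for z,p in((0,(0.497,-.232,0)),(.07,(0.497,-.232,.07))):print(w2px(f,p))
for b in models.silhouettes('nozzle','wrist'):
  print(b['extent'],b['confidence'])
E
```

```text
3.2 [ 0.48491621 -0.25541356  0.18283615] [ 3.14140846e+00 -5.56460626e-05 -2.81221694e+00] [-0.0809323  -0.89728167  0.08017769] [[ 1.97617910e-04 -9.51521643e-01 -3.07581736e-01  8.44268284e-02]
 [ 9.99999899e-01  3.11915810e-04 -3.22440323e-04  9.03413915e-04]
 [ 4.02748553e-04 -3.07581641e-01  9.51521609e-01 -1.39161481e-01]
 [ 0.00000000e+00  0.00000000e+00  0.00000000e+00  1.00000000e+00]]
(np.float64(271.90331070789847), np.float64(193.31282612078994))
(np.float64(275.9355741377643), np.float64(218.5881744938473))
[274.0, 199.3, 40.4, 54.3] 0.56
```

View pics/w1.png

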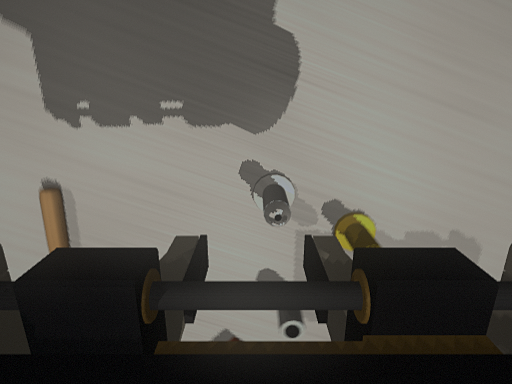

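The wrist view shows the silver nozzle with its flange at (273,191) and its tip hole at (278,214). Yellow is at (355,235) and the sleeve at (290,330). Next I work out its position.

```bash
python3 - <<'E'
from h import *
s,f=wrist()
b=models.silhouettes('nozzle','wrist')[0]['pixels']
r,c=np.nonzero(b);print(c.min(),c.max(),r.min(),r.max())
for n in((273,191,.008),(273,192,.008),(278,214,.07)):print(px2w(f,*n))
# tip & flange: fit nozzle silhouette outline by projecting model
from scipy.optimize import minimize
a=np.linspace(0,2*np.pi,40)
def mask(x,y):
  P=[(x+r0*np.cos(k),y+r0*np.sin(k),z) for r0,z in((.022,0),(.022,.008)) for k in a]
  Q=[(x+r0*np.cos(k),y+r0*np.sin(k),z) for r0,z in((.012,.008),(.012,.062),(.008,.07)) for k in a]
  m=np.zeros(b.shape,np.uint8)
  for S in(P,Q): cv2.fillConvexPoly(m,cv2.convexHull(np.array([w2px(f,p) for p in S],np.float32)).round().astype(np.int32),1)
  return m>0
best=max(((mask(x,y)&b).sum()/(mask(x,y)|b).sum(),x,y) for x in np.arange(.485,.510,.001) for y in np.arange(-.242,-.222,.001))
print(best)
p=np.array([best[1],best[2]])
ps=s['ee_rot'][2];d=p-s['eef_pos'][:2];print('tool dxy units',(np.cos(ps)*d[0]+np.sin(ps)*d[1])/.025,(np.sin(ps)*d[0]-np.cos(ps)*d[1])/.025,s['eef_pos'])
E
```

```text
335 381 211 249
[ 0.49169108 -0.23387829  0.008     ]
[ 0.49270447 -0.23351255  0.008     ]
[ 0.49222078 -0.23261836  0.07      ]
(np.float64(0.0), np.float64(0.51), np.float64(-0.22299999999999998))
tool dxy units -1.395342674565735 0.9300922569328424 [ 0.48450883 -0.25628263  0.18309513]
```

Emit:
play_rows(travel=[[-0.59,0.76,0.2],[0,0,0.9],[0,0,0.9],[0,0,0.9],[0,0,0.9],[0,0,0.8],[0,0,0.4],[0,0,0]], twist=[0,0,0,0,0,0,0,0])

```text
t: 4.4
eef_pos: [0.4917, -0.2342, 0.0577]
ee_rot: [3.141, -0.001, -2.811]
force: [0.4, -0.2, -0.1]
width: 0.0525
gripper_force: 0.0
```

```bash
python3 - <<'E'
from h import *
s,f=wrist();save('w2',f);print(s['t'],s['eef_pos'],s['ee_rot'],s['force'])
t=imaging.grab_frame('top');s2=imaging.grab_frame('scene')
for _ in range(3):imaging.grab_frame('top');print(arm.get_state()['eef_pos'])
a=cv2.resize(f['pixels'][150:384,120:420],None,fx=2.4,fy=2.4,interpolation=2)
cv2.imwrite('pics/w2.png',a[:,:,::-1])
E
```

```text
4.4 [ 0.49171079 -0.23419187  0.05771005] [ 3.14116974e+00 -1.01814385e-03 -2.81128759e+00] [ 0.43351277 -0.16251504 -0.06673875]
[ 0.49267353 -0.23408738  0.05893142]
[ 0.49258854 -0.23405419  0.05888089]
[ 0.49246536 -0.23403361  0.05876943]
```

View pics/w2.png

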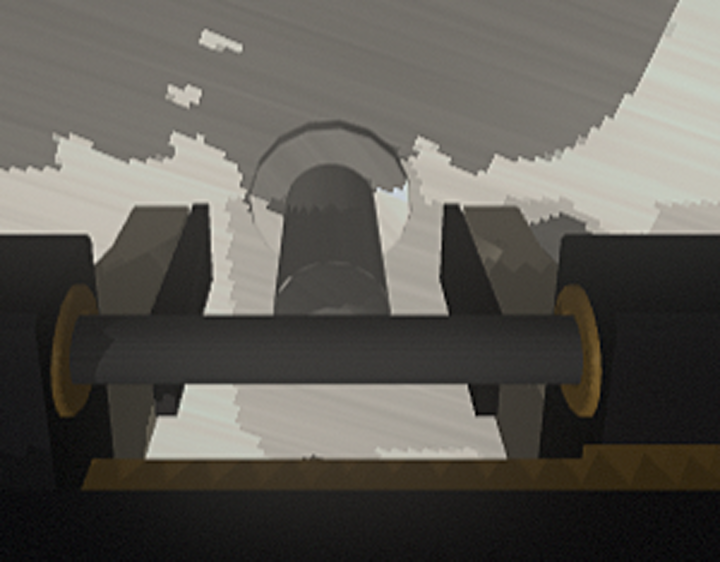

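The crop shows the barrel between the fingers at (330,250), with the back edge of its flange at (330,123). I check the offset along tool x before closing.

```bash
python3 - <<'E'
from h import *
s,f=wrist()
ps=s['ee_rot'][2];e=np.array(s['eef_pos'])
for u,v,z,n in((330,122,.008,'flange back (expect -22,0)'),(330,262,.062,'cone shoulder back (expect -12)')):
  d=px2w(f,120+u/2.4,150+v/2.4,z)-e;print(n,(np.cos(ps)*d[0]+np.sin(ps)*d[1])*1e3,(np.sin(ps)*d[0]-np.cos(ps)*d[1])*1e3)
print(e)
E
```

```text
flange back (expect -22,0) 18.405043602233324 2.1364657907946185
cone shoulder back (expect -12) 7.7784370029132015 1.8731151032627489
[ 0.49246536 -0.23403361  0.05876943]
```

Emit:
play_rows(travel=[[0,0,0.2],[0,0,0.2],[0,0,0]], twist=[0,0,0])

```text
t: 5.12
eef_pos: [0.4916, -0.2339, 0.0474]
ee_rot: [3.141, -0.001, -2.812]
force: [0.6, 1.3, 0.2]
width: 0.0519
gripper_force: 0.0
```

Emit:
play_rows(travel=[[-0.12,0.06,0],[0,0,0],[0,0,0],[0,0,0],[0,0,0],[0,0,0]], twist=[0,0,0,0,0,0], fingers=0.1, newtons=40)

```text
t: 5.88
eef_pos: [0.4945, -0.2316, 0.0481]
ee_rot: [-3.142, 0.0, -2.812]
force: [-0.2, 0.2, -0.6]
width: 0.0229
gripper_force: 40.0
```

Emit:
play_rows(travel=[[0,0,-0.4],[0,0,-0.9],[0,0,-1],[-0.4,0.5,-0.8],[-0.8,0.95,-0.5],[-0.8,0.95,-0.5],[-0.8,0.95,-0.5],[-0.8,0.95,-0.5]], twist=[0,0,0,0,0,0,0,0])

```text
t: 6.88
eef_pos: [0.5448, -0.0998, 0.1766]
ee_rot: [-3.142, 0.0, -2.812]
force: [0.1, -1.3, -0.7]
width: 0.0232
gripper_force: 40.0
```

Emit:
play_rows(travel=[[-0.8,0.95,-0.5],[-0.8,0.95,-0.5],[-0.8,0.95,-0.5],[-0.8,0.95,-0.5],[-0.8,0.95,-0.5],[-0.8,0.95,-0.5],[-0.8,0.95,-0.4],[-0.8,0.95,0]], twist=[0,0,0,0,0,0,0,0])

```text
t: 7.88
eef_pos: [0.6351, 0.132, 0.2619]
ee_rot: [3.141, 0.002, -2.812]
force: [-0.6, 0.1, -2.2]
width: 0.0232
gripper_force: 40.0
```

Emit:
play_rows(travel=[[-0.2,0.2,0],[0,0,0],[0,0,0]], twist=[0,0,0])

```text
t: 8.25
eef_pos: [0.6374, 0.1366, 0.2603]
ee_rot: [-3.141, -0.001, -2.812]
force: [-0.1, -1.4, -1.8]
width: 0.0234
gripper_force: 40.0
```

```bash
python3 - <<'E'
from h import *
import pickle
s,f=wrist();pickle.dump((s,f),open('w3.pkl','wb'));print(s['t'],s['eef_pos'],s['ee_rot'],s['width'],s['gripper_force'],f['fx'])
a=cv2.resize(f['pixels'],(800,600),interpolation=2);cv2.imwrite('pics/w3.png',a[:,:,::-1])
E
```

```text
8.25 [0.63735125 0.13657451 0.26026427] [-3.14145614e+00 -8.35080964e-04 -2.81219768e+00] 0.023419466452483315 39.99590880863252 320.6635100441363
```

View pics/w3.png

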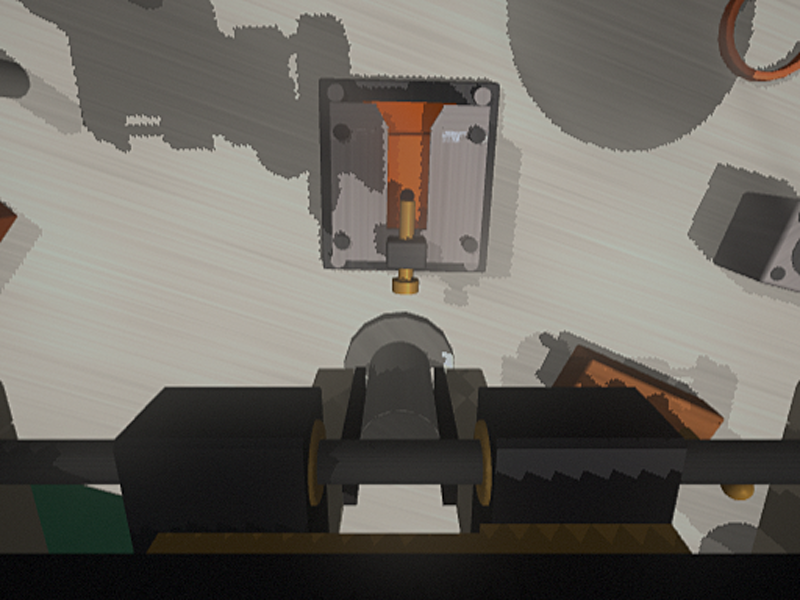

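This view is very clear. The slot runs from (407,104) at the mouth to (407,235), the screw tip is at (407,195), the stop block at (406,252), and the base corners are (320,80), (499,80), (485,271) and (321,268). The held nozzle is centred at column 400. I'm fitting the clamp pose to these.

```bash
python3 - <<'E'
from h import *
import pickle
from scipy.optimize import least_squares
s,f=pickle.load(open('w3.pkl','rb'));k=1.5625
im=f['pixels'];h=cv2.cvtColor(im,cv2.COLOR_RGB2HSV)
m=(h[...,1]>120)&(h[...,0]<16)&(h[...,2]>40)
L=[];R=[]
for v in range(64,152,4):
  c=np.nonzero(m[v,235:285])[0]+235
  if len(c): print(v,c.min(),c.max(),end=' | ')
  if len(c) and 88<=v<=120: L.append((c.min()-.5,v));R.append((c.max()+.5,v))
print()
W=lambda u,v,z:px2w(f,u,v,z)[:2]
l=np.array([W(*p,.064) for p in L]);r=np.array([W(*p,.064) for p in R])
print('slot width',np.linalg.norm(l-r,axis=1).round(4))
mid=(l+r)/2;d=mid[0]-mid[-1]  # last=top? rows grow to +clamp x
d=np.polyfit(mid[:,0],mid[:,1],1);print('slot yaw',np.arctan(d[0]))
# clamp-frame points: (cx,cy,z,u,v)
pts=[(-45,None,64,408,103),(8,0,0,0,0)]
tip=W(407/k,193/k,.08);back=W(406/k,262/k,.064);stopf=W(406/k,239/k,.086);mouth=W(408/k,104/k,.064)
corn=[W(u/k,v/k,.01) for u,v in((320,80),(499,80),(485,271),(321,268))]
print('sizes',[np.linalg.norm(corn[i]-corn[(i+1)%4]).round(4) for i in range(4)])
print('corner centre',np.mean(corn,axis=0),'yaws',[np.arctan2(*(corn[j]-corn[i])[::-1]) for i,j in((0,3),(1,2))],[np.arctan2(*(corn[j]-corn[i])[::-1])+np.pi/2 for i,j in((0,1),(3,2))])
bolt=[W(u/k,v/k,.066) for u,v in((341,132),(476,133),(469,243),(341,241))]
print('bolt centre',np.mean(bolt,axis=0),[np.linalg.norm(bolt[i]-bolt[(i+1)%4]).round(4) for i in range(4)],'yaws',[np.arctan2(*(bolt[j]-bolt[i])[::-1]) for i,j in((0,3),(1,2))],[np.arctan2(*(bolt[j]-bolt[i])[::-1])+np.pi/2 for i,j in((0,1),(3,2))])
print('mouth',mouth,'tip',tip,'stopfront(37)',stopf,'mid',mid[0],mid[-1],'mouth-tip',np.linalg.norm(mouth-tip),'mouth-stop',np.linalg.norm(mouth-stopf))
E
```

```text
68 241 282 | 72 244 280 | 76 246 278 | 80 248 275 | 84 249 274 | 88 248 274 | 92 248 274 | 96 248 274 | 100 248 273 | 104 248 273 | 108 248 273 | 112 248 273 | 116 248 273 | 120 248 273 | 124 248 272 | 128 248 272 | 132 248 272 | 136 248 268 | 140 248 267 | 144 248 267 | 
slot width [0.0268 0.0269 0.027  0.0261 0.0262 0.0263 0.0264 0.0265 0.0266]
slot yaw 0.3152682959352538
sizes [np.float64(0.1279), np.float64(0.1405), np.float64(0.1312), np.float64(0.1381)]
corner centre [0.58195071 0.1240392 ] yaws [np.float64(0.28700491853856386), np.float64(0.31103022354231585)] [np.float64(3.4711274993265873), np.float64(3.4525085795521644)]
bolt centre [0.58364263 0.12428963] [np.float64(0.0851), np.float64(0.0702), np.float64(0.0862), np.float64(0.0694)] yaws [np.float64(0.2940650426430352), np.float64(0.3095278137627578)] [np.float64(3.4641633634954014), np.float64(3.4554943387273758)]
mouth [0.53449097 0.10809407] tip [0.58476694 0.12465886] stopfront(37) [0.61137667 0.13314527] mid [0.5532671 0.1145055] [0.58279864 0.12424307] mouth-tip 0.05293453819517518 mouth-stop 0.08086392275628808
```

```bash
python3 - <<'E'
from h import *
import pickle
s,f=pickle.load(open('w3.pkl','rb'));k=1.5625;e=np.array(s['eef_pos']);ps=s['ee_rot'][2]
def tool(p): d=p-e;return ((np.cos(ps)*d[0]+np.sin(ps)*d[1])*1e3).round(2),((np.sin(ps)*d[0]-np.cos(ps)*d[1])*1e3).round(2)
zb=e[2]-.048
for n,u,v,z in(('flange far',399.5,312,zb+.008),('flange L',345,365,zb+.004),('flange R',454,360,zb+.004),('barrel L,',366,380,zb+.03),('barrel R',433,380,zb+.03),('padL',364,368,e[2]-.019),('padR',435,368,e[2]-.019)): print(n,tool(px2w(f,u/k,v/k,z)))
# clamp in tool frame, top camera re-estimate of slot line with colour
t=imaging.grab_frame('top');h=cv2.cvtColor(t['pixels'],cv2.COLOR_RGB2HSV)
print(tool(np.array([.5533,.1145,0])),tool(np.array([.5828,.1242,0])))
E
```

```text
flange far (np.float64(22.94), np.float64(1.01))
flange L (np.float64(-0.85), np.float64(-20.79))
flange R (np.float64(1.35), np.float64(22.76))
barrel L, (np.float64(5.54), np.float64(-10.61))
barrel R (np.float64(5.55), np.float64(12.63))
padL (np.float64(9.63), np.float64(-11.28))
padR (np.float64(9.65), np.float64(13.3))
(np.float64(86.67), np.float64(6.3)) (np.float64(55.62), np.float64(5.94))
```

Emit:
play_rows(travel=[[0,0,0],[0.9,0.13,0],[1,0,0],[1,0,0],[1,0,0],[1,0,0],[1,0,0],[0.6,0,0.4]], twist=[0.1,0,0,0,0,0,0,0])

```text
t: 9.35
eef_pos: [0.4816, 0.0895, 0.2516]
ee_rot: [3.141, 0.002, -2.828]
force: [1.0, 0.6, -1.0]
width: 0.0233
gripper_force: 40.0
```

Emit:
play_rows(travel=[[0,0,0.9],[0,0,1],[0,0,1],[0,0,1],[0,0,1],[0,0,0.8],[0,0,0.4],[0,0,0]], twist=[0,0,0,0,0,0,0,0])

```text
t: 10.35
eef_pos: [0.4821, 0.0897, 0.0979]
ee_rot: [-3.141, -0.001, -2.827]
force: [0.6, 0.5, -0.3]
width: 0.0232
gripper_force: 40.0
```

```bash
python3 - <<'E'
from h import *
E=[]
for i in range(4):
  if i==0: s,f=wrist()
  elif i==1: t=imaging.grab_frame('top')
  else: sc=imaging.grab_frame('scene')
  s=arm.get_state();E.append(s['eef_pos'])
print(s['t'],np.mean(E,0),np.std(E,0),s['ee_rot'],s['force'])
a=cv2.resize(sc['pixels'][160:240,240:340],(500,400),interpolation=2)
b=cv2.resize(t['pixels'][155:235,180:260],(400,400),interpolation=2)
cv2.imwrite('pics/p4.png',np.hstack([a,b])[:,:800,::-1])
u=np.array([.9508,.3098]);n=np.array([-.3098,.9508]);p=np.mean(E,0)[:2];print('u',p@u,'c',p@n)
E
```

```text
10.55 [0.48265717 0.09015915 0.09877882] [0.00011199 0.00010026 0.00018588] [ 3.14130551e+00  1.58742588e-03 -2.82677783e+00] [-0.11759516  0.58085141 -0.90677038]
u 0.48684174050282364 c -0.06380386732486332
```

View pics/p4.png

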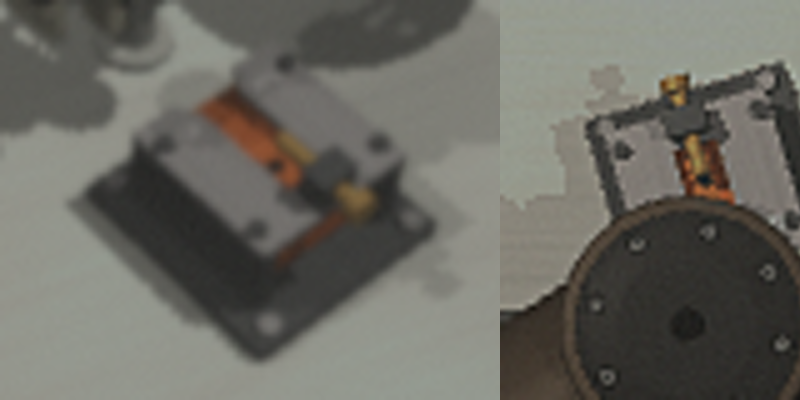

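In the p4 crop, the flange stands just in front of the mouth at scene-crop (140,45), and the slot and screw are unobstructed. By dead reckoning the underside is 50 mm up. I lower it 2.5 mm and move up to the mouth.

Emit:
play_rows(travel=[[0,-0.02,0.1],[-0.3,0,0],[-0.3,0,0],[-0.3,0,0],[-0.3,0,0],[-0.1,0,0],[-0.1,0,0],[0,0,0]], twist=[0,0,0,0,0,0,0,0])

```text
t: 11.55
eef_pos: [0.5156, 0.1003, 0.0955]
ee_rot: [-3.142, -0.0, -2.827]
force: [0.4, -0.1, -2.0]
width: 0.0234
gripper_force: 40.0
```

```bash
python3 - <<'E'
from h import *
E=[];F=[]
for i in range(4):
  sc=imaging.grab_frame('scene');s=arm.get_state();E.append(s['eef_pos']);F.append(s['force'])
u=np.array([.9508,.3098]);n=np.array([-.3098,.9508]);e=np.mean(E,0);p=e[:2];print(s['t'],e,'u',p@u,'c',p@n,np.mean(F,0))
a=cv2.resize(sc['pixels'][155:235,230:350],(780,520),interpolation=cv2.INTER_CUBIC)
a=np.clip(a.astype(float)*1.8,0,255).astype(np.uint8)
cv2.imwrite('pics/p5.png',a[:,:,::-1])
E
```

```text
11.75 [0.51547262 0.10028086 0.09557383] u 0.521178378286421 c -0.06434637480013518 [-0.07104272  0.11121437 -1.15472661]
```

View pics/p5.png

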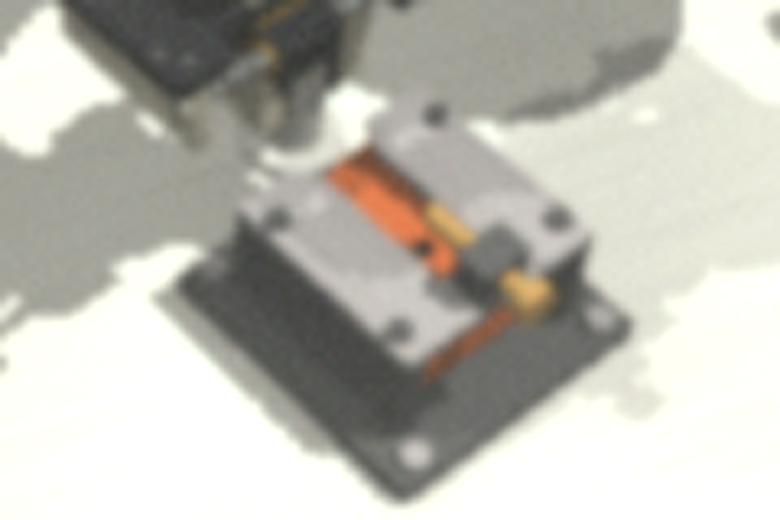

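The p5 picture shows the gripper and nozzle right at the mouth, at crop (280,120), in line with the slot at (350,165). Nothing is touching yet. I advance slowly and watch the force.

Emit:
play_rows(travel=[[-0.1,0,0],[-0.1,0,0],[-0.1,0,0],[-0.1,0,0]], twist=[0,0,0,0])

```text
t: 12.25
eef_pos: [0.5237, 0.1026, 0.0951]
ee_rot: [-3.141, -0.003, -2.827]
force: [-5.3, -2.5, 3.3]
width: 0.0233
gripper_force: 40.0
```

Emit:
play_rows(travel=[[-0.1,0,0],[-0.1,0,0],[-0.1,0,0]], twist=[0,0,0])

```text
t: 12.62
eef_pos: [0.5314, 0.1051, 0.0954]
ee_rot: [-3.141, -0.002, -2.827]
force: [-2.3, -1.2, 3.9]
width: 0.0235
gripper_force: 40.0
```

Emit:
play_rows(travel=[[-0.12,0,0],[-0.12,0,0],[-0.12,0,0],[-0.12,0,0]], twist=[0,0,0,0])

```text
t: 13.12
eef_pos: [0.5439, 0.1096, 0.0956]
ee_rot: [3.142, 0.0, -2.827]
force: [-2.6, -0.5, 4.1]
width: 0.0235
gripper_force: 40.0
```

Emit:
play_rows(travel=[[-0.12,0,0],[-0.12,0,0],[-0.12,0,0],[-0.12,0,0]], twist=[0,0,0,0])

```text
t: 13.62
eef_pos: [0.5554, 0.1133, 0.0956]
ee_rot: [-3.142, 0.0, -2.827]
force: [-2.8, -1.9, 3.9]
width: 0.0234
gripper_force: 40.0
```

Emit:
play_rows(travel=[[-0.08,0,0],[-0.08,0,0],[-0.08,0,0],[-0.08,0,0],[-0.06,0,0]], twist=[0,0,0,0,0])

```text
t: 14.25
eef_pos: [0.5642, 0.1162, 0.0956]
ee_rot: [-3.142, 0.0, -2.827]
force: [-3.3, -0.7, 4.0]
width: 0.0234
gripper_force: 40.0
```

Emit:
play_rows(travel=[[-0.04,0,0],[-0.04,0,0],[-0.04,0,0]], twist=[0,0,0])

```text
t: 14.62
eef_pos: [0.567, 0.1171, 0.0956]
ee_rot: [3.142, 0.0, -2.827]
force: [-2.7, -1.7, 2.9]
width: 0.0236
gripper_force: 40.0
```

Emit:
play_rows(travel=[[-0.04,0,0],[-0.04,0,0],[-0.04,0,0]], twist=[0,0,0])

```text
t: 15.0
eef_pos: [0.5699, 0.118, 0.0956]
ee_rot: [-3.142, 0.0, -2.827]
force: [-3.5, -1.2, 3.3]
width: 0.0232
gripper_force: 40.0
```

Emit:
play_rows(travel=[[-0.03,0,0],[-0.03,0,0]], twist=[0,0])

```text
t: 15.25
eef_pos: [0.5713, 0.1185, 0.0956]
ee_rot: [-3.142, 0.0, -2.827]
force: [-3.1, -1.0, 4.3]
width: 0.0237
gripper_force: 40.0
```

Emit:
play_rows(travel=[[-0.03,0,0],[-0.03,0,0]], twist=[0,0])

```text
t: 15.5
eef_pos: [0.5727, 0.1189, 0.0956]
ee_rot: [-3.142, -0.0, -2.827]
force: [-2.7, -1.1, 3.5]
width: 0.0236
gripper_force: 40.0
```

Emit:
play_rows(travel=[[-0.03,0,0],[-0.03,0,0]], twist=[0,0])

```text
t: 15.75
eef_pos: [0.5741, 0.1194, 0.0956]
ee_rot: [-3.142, -0.0, -2.827]
force: [-3.0, -0.6, 3.9]
width: 0.0235
gripper_force: 40.0
```

Emit:
play_rows(travel=[[-0.03,0,0],[-0.03,0,0]], twist=[0,0])

```text
t: 16.0
eef_pos: [0.5756, 0.1199, 0.0956]
ee_rot: [-3.142, -0.0, -2.827]
force: [-3.0, -1.3, 4.2]
width: 0.0232
gripper_force: 40.0
```

Emit:
play_rows(travel=[[-0.03,0,0],[-0.03,0,0]], twist=[0,0])

```text
t: 16.25
eef_pos: [0.577, 0.1203, 0.0956]
ee_rot: [3.142, -0.0, -2.827]
force: [-3.0, -2.2, 4.5]
width: 0.0234
gripper_force: 40.0
```

Emit:
play_rows(travel=[[-0.03,0,0],[-0.03,0,0]], twist=[0,0])

```text
t: 16.5
eef_pos: [0.578, 0.1206, 0.0955]
ee_rot: [-3.142, -0.001, -2.827]
force: [-6.1, -1.1, 5.6]
width: 0.0233
gripper_force: 40.0
```

Contact has begun: the axial force rose from about 3.2 N of drag to 6.1 N. I'm looking for about 13 N in total, which is 10 N on the screw.

Emit:
play_rows(travel=[[-0.02,0,0]], twist=[0])

```text
t: 16.62
eef_pos: [0.578, 0.1206, 0.0954]
ee_rot: [-3.142, -0.002, -2.827]
force: [-7.6, -2.2, 6.9]
width: 0.0236
gripper_force: 40.0
```

Emit:
play_rows(travel=[[0,0,0]], twist=[0])

```text
t: 16.75
eef_pos: [0.578, 0.1206, 0.0954]
ee_rot: [-3.142, -0.002, -2.827]
force: [-5.4, -1.2, 5.8]
width: 0.0232
gripper_force: 40.0
```

Emit:
play_rows(travel=[[-0.03,0,0],[0,0,0]], twist=[0,0])

```text
t: 17.0
eef_pos: [0.5781, 0.1206, 0.0953]
ee_rot: [-3.142, -0.003, -2.827]
force: [-9.0, -1.5, 8.6]
width: 0.0236
gripper_force: 40.0
```

Emit:
play_rows(travel=[[-0.02,0,0],[0,0,0]], twist=[0,0])

```text
t: 17.25
eef_pos: [0.5782, 0.1207, 0.0953]
ee_rot: [-3.142, -0.004, -2.827]
force: [-9.4, -2.0, 8.2]
width: 0.0232
gripper_force: 40.0
```

Emit:
play_rows(travel=[[-0.03,0,0],[0,0,0]], twist=[0,0])

```text
t: 17.5
eef_pos: [0.5783, 0.1207, 0.0952]
ee_rot: [-3.142, -0.005, -2.827]
force: [-12.0, -1.9, 10.6]
width: 0.0235
gripper_force: 40.0
```

Emit:
play_rows(travel=[[0,0,0],[0,0,0]], twist=[0,0])

```text
t: 17.75
eef_pos: [0.5782, 0.1206, 0.0952]
ee_rot: [-3.141, -0.005, -2.827]
force: [-11.7, -1.6, 9.4]
width: 0.0233
gripper_force: 40.0
```

Emit:
play_rows(travel=[[0,0,0],[0,0,0],[0,0,0],[0,0,0],[0,0,0]], twist=[0,0,0,0,0])

```text
t: 18.38
eef_pos: [0.5782, 0.1207, 0.0952]
ee_rot: [-3.141, -0.005, -2.827]
force: [-12.3, -1.4, 9.8]
width: 0.0237
gripper_force: 40.0
```

Emit:
play_rows(travel=[[0.03,0,0],[0,0,0],[0,0,0]], twist=[0,0,0], newtons=8)

```text
t: 18.75
eef_pos: [0.5785, 0.1208, 0.0953]
ee_rot: [-3.142, -0.003, -2.827]
force: [-8.3, -2.5, 6.7]
width: 0.0241
gripper_force: 8.0
```

Emit:
play_rows(travel=[[0,0,0],[0,0,0],[0,0,0],[0,0,0],[0,0,0],[0,0,0]], twist=[0,0,0,0,0,0], fingers=0.5)

```text
t: 19.5
eef_pos: [0.5801, 0.1213, 0.0956]
ee_rot: [3.142, 0.0, -2.827]
force: [0.3, -0.4, 1.1]
width: 0.044
gripper_force: 0.0
```

Released, with no force left. I lift straight up and then move back, so the wrist camera can see the nozzle.

Emit:
play_rows(travel=[[0,0,-0.3],[0,0,-0.6],[0,0,-0.8],[0,0,-0.8],[0,0,-0.8],[0,0,-0.8],[-0.8,0,-0.8],[-0.8,0,-0.5]], twist=[0,0,0,0,0,0,0,0])

```text
t: 20.5
eef_pos: [0.6189, 0.134, 0.2336]
ee_rot: [3.141, 0.003, -2.827]
force: [0.5, 0.6, -0.5]
width: 0.0438
gripper_force: 0.0
```

Emit:
play_rows(travel=[[-0.8,0,0],[-0.6,0,0],[0,0,0],[0,0,0]], twist=[0,0,0,0])

```text
t: 21.0
eef_pos: [0.6509, 0.1444, 0.2305]
ee_rot: [-3.142, -0.001, -2.827]
force: [0.2, -0.4, 0.3]
width: 0.0438
gripper_force: 0.0
```

```bash
python3 - <<'E'
from h import *
s,f=wrist();print(s['t'],s['eef_pos'],s['force'])
c=f['pixels'][20:210,150:350];a=cv2.resize(c,(600,570),interpolation=cv2.INTER_CUBIC)
cv2.imwrite('pics/w6.png',np.clip(a*1.3,0,255).astype(np.uint8)[:,:,::-1])
E
```

```text
21.0 [0.65087481 0.14435399 0.230507  ] [ 0.15772779 -0.4333962   0.30998307]
```

View pics/w6.png

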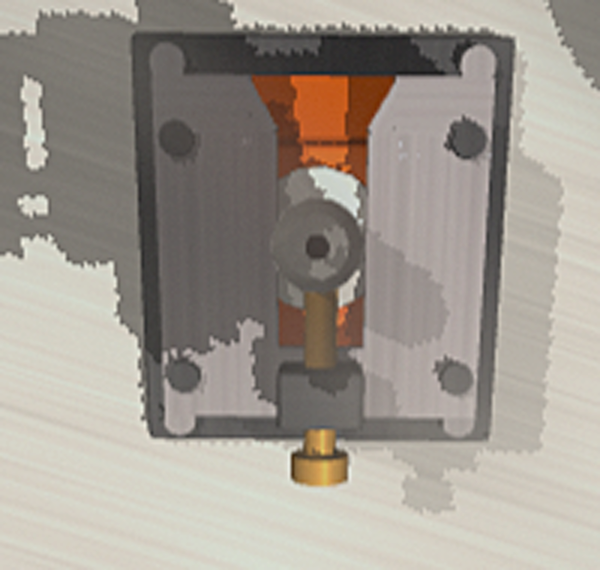

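The picture shows the nozzle upright in the slot at (317,245), its flange under the plate and its barrel against the screw at (320,300). The robot is clear.

```bash
python3 -c "
from station import arm
print(arm.job_done())"
```

```text
the job is handed in; nothing more can be done
None
```

The aluminium nozzle stands upright in the clamp slot against the stop screw, its flange under the plate. I pressed it there at about 12 N (measured at the wrist) for roughly 0.9 s, let go with the arm clear, and handed the job in at about 21 s; whether a sub-millimetre gap opened at the screw on release could not be seen.

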